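Hang the blue paint sample between its neighbours on the drying rail

ROBOT

A 7-joint arm with a two-finger parallel gripper is mounted at the origin on a cart in front of the work surface, level with it; the furniture and walls round the work are solid. World frame = base frame: x ahead of the robot, y to its left, z up, the work surface at z = 0. Lengths are in m, angles in rad, forces in N, time in s.
With the tool pointing down it reaches from about 0.425 to 0.95 m from the base axis. Payload 4.7 kg.
Tool frame: the origin (TCP) lies at the very end of the fingers, on their centre line; the grasp point (between the pads) lies 19 mm behind it; z points along the fingers, x is the direction in which the jaws open and shut, and the axes are right-handed (so a half turn about z gives the same grasp; the last joint's range is limited). The gripper opens to 85 mm and grips with 20 to 120 N. Pads are 22 mm wide; open, the fingers measure 114 mm over their backs; the gripper's body (76 mm by 85 mm) begins 54 mm behind the grasp point. The pads swing forward as they close: fully open they stand 13 mm farther back than shut.
Start: joints at [-1.161, 0.469, -0.049, 1.532, 0.024, 1.141, -0.082], TCP at [0.287, 0.611, 0.231] pointing down, gripper open.
Joint ranges: [-2.59, 2.59], [-0.33, 1.99], [-1.39, 1.29], [0.1, 2.45], [-1.04, 4.18], [0.21, 1.99], [-2.66, 2.66]. Speed limits (rad/s): [2.57, 2.57, 3.14, 3.14, 3.14, 3.14, 3.14].

INTERFACE

Orientations are given as a unit quaternion [x, y, z, w].
In Python, from plant import env, optics, finder gives the robot as it stands. The module is installed in compiled form; this text tells all that it offers.
- The arm moves only by the tool send_rows, never from a script. Its argument "increments" is a list of rows, each a list of 3 entries, a list of its own where there are three numbers: the turn, a rotation vector about the tool's x, y, z in degrees, then the shift along the tool's x, y, z in mm, then the finger opening in mm, from 0 to 85.4. In form: [[[wx, wy, wz], [tx, ty, tz], gripper], ...]. A call has 1 to 20 rows; each row shifts and turns the pose as measured when the row begins, along the tool's axes as they then stand; what a row does not reach is not made up. A row lasts 1/12 s, in which the tool goes at most 41.7 mm and 7.16 degrees, less where a joint would pass 70% of its speed; a pose out of reach is approached as far as the arm can. A call with a gripper value outside its range is refused whole. The fingers move at their own pace and stop on an object; the grip force is fixed at half the most. Time passes only in rows, so rows that do not move let the fingers close. It gives the time, the measured TCP pose, the force and the opening at its end, in the units of the state.
- env.sense(): the state, without advancing time (a new reading comes with each control period).
- optics.snapshot(name): name is "side" or "top"; returns a dict with "pixels" (420x560x3 uint8, red, green, blue), "intrinsics" (3x3 intrinsics, pixels), "xyz" and "orientation" of the camera in the world. Camera axes: x right, y down, z forward; pixel columns grow to the right and rows downward; lengths in m; the calibration is good to about 2 mm. A picture is of the moment at which its call begins. There is no depth.
- env.close_job(): hands the job in, once; it reports no verdict.
Trained networks look in a picture, given as the dict that the camera call returned (one of the last four; its "shot" number tells which), for a name from the list of things; names that differ only in an ending like _2 or _b are one class to them, and where a whole thing is asked for, a point or a joint stands for the part that bears it (a point fixed in the world has none). Each returns a list of dicts, best first, with "p" (0 to 1); they miss things now and then, are a little off and sometimes report something else, mostly with a low value. They report only what shows in the picture. A call takes as long as a camera call.
- finder.regions_of(query, picture): "pixels" (420x560 bool, what is visible of it) and "location" ([row, column] as shares, 0 to 1, of the picture: columns of its width, rows of its height, amid what is visible of it).
- finder.mark_of(query, picture): "location" ([row, column] as shares, 0 to 1, of the picture: columns of its width, rows of its height: a listed point, or the origin of a listed thing).
The state is a dict: "clock": time; "q": joint angles; "joint_velocities": joint speeds; "joint_efforts": joint torques, N m; "position": TCP position; "tool_rot": TCP orientation; "wrist_force": force on the tool from outside, world axes, zero at the start; "torque": the same for the moment, N m; "opening": finger opening in m.
Only numpy, scipy, OpenCV 4.12 (cv2) and the standard library are available. Lean on these libraries where they do the work, as an engineer would, in place of code of your own. Each camera call takes 0.05 s, during which the arm holds its last target. There are 200 camera calls.

TASK

Take the blue paint sample off the small dark stand by its grip block and hang it on the pale drying rail, lowering it through the gap between the white and the yellow samples so that its hook rests over the bar and its board hangs clear of both. Do not shift or knock off the white and yellow samples, and let go of the blue one only once it rests on the bar.

Things in the scene. Friction and masses are not known exactly. Their poses are not given: they have to be found in the camera images.
- blue_sample: blue paint sample, 120 g, hanging on the small dark stand beside a red one (90 mm away, either side); bar as the drying rail's. Origin: on the axis of the bar, mid-width; x to its back, y along the bar, z up. Blue grip block: 14 mm thick (x), 30 wide (y), 12 to 54 mm above the origin: grip it front and back near its top. Raise it 155 mm to pass over other samples; lowered within 10 mm of a bar its hook centres itself
- white_sample: white paint sample, same make as the blue, hanging loose on the drying rail beside the gap (side varies); origin and axes as blue's. All samples: inverted-V hook 30 mm wide (y), peak 15 mm above the origin, inner mouth 36 mm (x); steel lip behind (x 20 to 25 mm) reaching 43 mm below the origin; board in front (x -30 to -21 mm), 50 mm wide, reaching 88 mm below it
- yellow_sample: yellow paint sample, same make and size, hanging loose on the drying rail on the other side of the gap, 124 to 132 mm from the white one centre to centre, which leaves a gap of 74 to 82 mm between their boards; origin and axes as blue's. The gap's place along the bar varies
- drying_rail: fixed drying rail of pale wood: base 90 by 340 mm, two posts 310 mm apart, between them a level round steel bar 14 mm thick, its axis 120 mm above the bench. Origin: on the bench under the middle of the bar; y along the bar, x away from the robot, z up. Samples hanging on it reach 174 mm above the bench; it faces the same way as they do

How it is judged:
By the outcome, as a careful person would: the job done as asked, in the order asked, and still so for the second after the job is handed in, with the robot touching nothing.
It also fails if it takes over 43 s, if anything falls off the work surface, if the arm or the gripper's body presses on something with over 40 N, if the wrist force passes 120 N, or if a joint passes its speed limit or range.

## Working session

There is one attempt and no reset: what is moved stays moved. The work goes in short steps, Python scripts to look and compute and a tool call to move; the robot and the scene stay as the last step left them, time stands still between calls to the robot, and variables do not carry over. Pictures are saved under pics/ and viewed, about 8 in all and at most 12, crops included, and the job is handed in when it is done.

Besides the shell and the picture viewer there is one more tool, called after "Call:" as name(argument=value, ...) on one line, values as JSON. send_rows: Moves the arm, as the interface text tells. Its arguments: {"type":"object","properties":{"increments":{"type":"array","items":{"type":"array"}}},"required":["increments"]}

```bash
mkdir -p pics
cat > h.py <<'E'
import numpy as np, cv2
from scipy.spatial.transform import Rotation as R
from plant import env, optics, finder
def ray(s,loc):
    K=np.array(s["intrinsics"]); uv=np.array([loc[1]*560,loc[0]*420,1])
    d=R.from_quat(s["orientation"]).as_matrix()@np.linalg.solve(K,uv) if np.shape(s["orientation"])==(4,) else np.array(s["orientation"])@np.linalg.solve(K,uv)
    return np.array(s["xyz"]),d/np.linalg.norm(d)
def tri(rs):
    A=sum(np.eye(3)-np.outer(d,d) for _,d in rs); b=sum((np.eye(3)-np.outer(d,d))@c for c,d in rs)
    p=np.linalg.solve(A,b); return p,[np.linalg.norm((np.eye(3)-np.outer(d,d))@(p-c))*1e3 for c,d in rs]
def atz(r,z): c,d=r; return c+d*(z-c[2])/d[2]
def proj(s,p):
    o=s["orientation"]; M=R.from_quat(o).as_matrix() if np.shape(o)==(4,) else np.array(o)
    q=np.array(s["intrinsics"])@(M.T@(np.array(p)-s["xyz"])); return q[:2]/q[2]
def save(s,n): cv2.imwrite(f"pics/{n}.png",cv2.cvtColor(s["pixels"],cv2.COLOR_RGB2BGR))
E
python3 - <<'E'
from h import *
np.set_printoptions(precision=4,suppress=True)
st=env.sense(); print(st["clock"],st["position"],st["tool_rot"],st["wrist_force"])
S={}
for n in("side","top"):
    s=S[n]=optics.snapshot(n); save(s,n+"0"); print(n,s["xyz"],s["orientation"],s["intrinsics"][0])
for q in("blue_sample","white_sample","yellow_sample","drying_rail"):
    rs=[]
    for n in S:
        m=finder.mark_of(q,S[n])[:2]
        for a in m: print(q,n,round(a["p"],2),np.array(a["location"])*[420,560])
        if m: rs.append(ray(S[n],m[0]["location"]))
    if len(rs)==2: print(q,*tri(rs))
print(env.sense()["clock"])
cv2.imwrite("pics/both0.png",0) if 0 else None
E
```

```text
0.0 [0.2865 0.6105 0.2303] [ 0.844   0.5363 -0.0008  0.0006] [-0.369   0.4491 -0.2607]
side [ 0.0298 -1.0409  0.549 ] [ 0.8109 -0.2037  0.1396 -0.5306] [536.7284   0.     279.7348]
top [ 0.3455 -0.1483  0.9286] [ 0.7115 -0.6945  0.0769 -0.0745] [400.4139   0.     272.7001]
blue_sample side 0.61 [184.8   241.808]
blue_sample top 0.96 [216.216 189.504]
blue_sample [0.5141 0.0223 0.1204] [np.float64(0.21404973896559346), np.float64(0.2140497389657029)]
white_sample side 0.9 [250.194 312.424]
white_sample top 0.63 [232.008 365.176]
white_sample [ 0.4865 -0.3374  0.1221] [np.float64(3.158170861623951), np.float64(3.158170861623839)]
yellow_sample side 0.61 [226.38  276.192]
yellow_sample top 0.74 [235.914 304.304]
yellow_sample [ 0.4781 -0.2144  0.1189] [np.float64(0.7441732892662181), np.float64(0.7441732892659944)]
drying_rail top 0.59 [242.802 338.688]
0.5
```

View pics/side0.png

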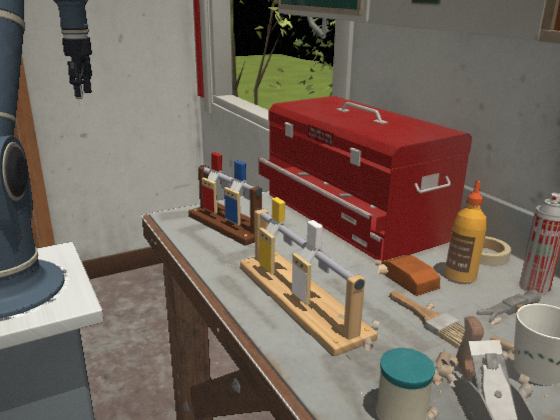

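View pics/top0.png

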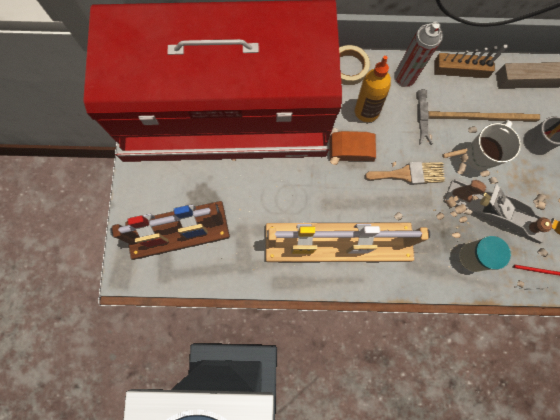

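The side view shows the dark stand with red (217,160) and blue (239,170), and the pale rail with yellow (278,210) and white (314,235). In the top view the blocks are at blue (183,212), yellow (307,231) and white (371,230). I'll zoom in on both to refine the positions.

Run:
```python
from h import *
T=cv2.imread("pics/top0.png");S=cv2.imread("pics/side0.png")
a=cv2.resize(T[195:270,105:235],(780,450)[:2],interpolation=cv2.INTER_CUBIC)[:,:520*780//780]
A=cv2.resize(T[200:250,110:235],(500,200),interpolation=cv2.INTER_CUBIC)
B=cv2.resize(T[215:265,260:435],(700,200),interpolation=cv2.INTER_CUBIC)
C=cv2.resize(S[145:245,190:270],(240,300)); D=cv2.resize(S[190:350,235:385],(300,320))
o=np.zeros((600,800,3),np.uint8); o[:200,:500]=A;o[200:400,:700]=B
o2=cv2.resize(S[150:230,195:265],(175,200)); o[:200,500:675]=o2
o[400:600,:250]=cv2.resize(S[190:270,250:350],(250,200))
cv2.imwrite("pics/zoom0.png",o)
```

```text
(no output)
```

View pics/zoom0.png

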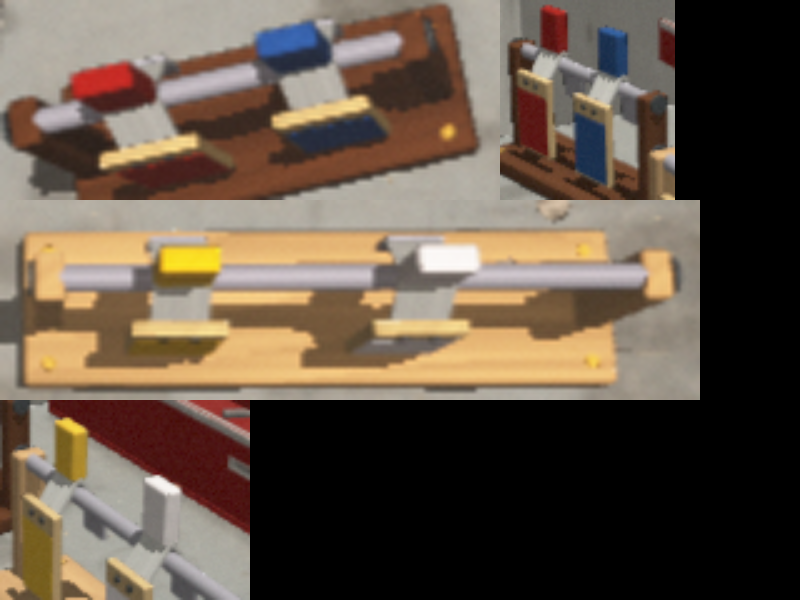

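```bash
cat > fit.py <<'E'
from h import *
from scipy.optimize import minimize
def box(x,y,yaw,z=.12):
    c=np.array([[a,b,h] for a in(-.007,.007) for b in(-.015,.015) for h in(.012,.054)])
    return R.from_euler('z',yaw).apply(c)+[x,y,z]
def mask(im,col):
    h=cv2.cvtColor(im,cv2.COLOR_RGB2HSV).astype(int);H,Sa,V=h[...,0],h[...,1],h[...,2]
    if col=="blue": return (abs(H-108)<14)&(Sa>120)&(V>40)
    if col=="yellow": return (abs(H-25)<7)&(Sa>185)&(V>90)
    return (Sa<40)&(V>185)
def comp(m,c):
    n,l,_,ce=cv2.connectedComponentsWithStats(m.astype(np.uint8))
    ys,xs=np.nonzero(m); i=np.argmin((xs-c[0])**2+(ys-c[1])**2); return l==l[ys[i],xs[i]]
def fit(S,col,x,y,yaw):
    ms=[]
    for s in S:
        c=proj(s,box(x,y,yaw).mean(0)); k=comp(mask(s["pixels"],col),c)
        ms.append(cv2.resize(k.astype(np.float32),None,fx=8,fy=8,interpolation=cv2.INTER_NEAREST))
        ys,xs=np.nonzero(k); print(col,"blob",k.sum(),xs.min(),xs.max(),ys.min(),ys.max(),c.round())
    def f(p):
        t=0
        for s,m in zip(S,ms):
            uv=np.array([proj(s,q) for q in box(p[0],p[1],yaw)])+.5
            hull=cv2.convexHull((uv*8).round().astype(np.int32)); g=np.zeros_like(m); cv2.fillConvexPoly(g,hull,1)
            t+=1-(g*m).sum()/np.maximum(g,m).sum()
        return t
    r=minimize(f,[x,y],method="Nelder-Mead",options=dict(initial_simplex=[[x,y],[x+.006,y],[x,y+.006]],xatol=1e-4))
    return r.x,r.fun
E
python3 - <<'E'
from fit import *
np.set_printoptions(precision=4,suppress=True)
S=[optics.snapshot("side"),optics.snapshot("top")]
def end(u,v): return atz(ray(S[1],[v/420,u/560]),.12)
def yaw(a,b): d=a-b; return np.arctan2(-d[0],d[1])
a,b=end(120,229.5),end(210,210); ys=yaw(a,b); print("stand",a,b,np.degrees(ys))
a,b=end(275.5,234.5),end(421.25,233.75); yr=yaw(a,b); print("rail",a,b,(a+b)/2,np.degrees(yr))
print("blue",*fit(S,"blue",.514,.022,ys))
y=fit(S,"yellow",.478,-.214,yr);w=fit(S,"white",.4865,-.337,yr); print(y,w,(y[0]+w[0])/2,np.linalg.norm(y[0]-w[0]))
d=y[0]-w[0]; print("yaw from samples",np.degrees(np.arctan2(-d[0],d[1])))
M=R.from_quat(env.sense()["tool_rot"]).as_matrix(); print(M)
E
```

```text
stand [0.4827 0.1625 0.12  ] [ 0.5281 -0.019   0.12  ] 14.057142936391626
rail [ 0.4801 -0.1557  0.12  ] [ 0.489  -0.4544  0.12  ] [ 0.4846 -0.3051  0.12  ] 1.702721100008079
blue blob 196 235 245 161 180 [241. 171.]
blue blob 100 174 190 206 214 [186. 213.]
blue [0.5157 0.0301] 0.7636229395866394
yellow blob 172 273 283 199 221 [277. 210.]
yellow blob 101 300 314 227 233 [305. 234.]
white blob 62 308 321 220 227 [315. 234.]
white blob 242 357 421 224 234 [368. 231.]
(array([ 0.482 , -0.2154]), np.float64(0.9302170276641846)) (array([ 0.4901, -0.3389]), np.float64(1.5548979043960571)) [ 0.4861 -0.2772] 0.12373602549548046
yaw from samples 3.722115408014627
[[ 0.4249  0.9053 -0.    ]
 [ 0.9053 -0.4249  0.0001]
 [ 0.0001 -0.0001 -1.    ]]
```

Run:
```python
from h import *
np.set_printoptions(precision=4,suppress=True)
s=optics.snapshot("top");t=optics.snapshot("side")
for n,u,v in(("w",372.25,229.75),("y",307.5,230),("b",182.5,210.8)): 
    p=atz(ray(s,[v/420,u/560]),.174); print(n,p,proj(t,p))
S=cv2.cvtColor(t["pixels"],cv2.COLOR_RGB2HSV)
# side-view top centre of blocks predicted above
```

```text
w [ 0.4849 -0.3403  0.174 ] [315.357  223.4331]
y [ 0.4813 -0.2163  0.174 ] [278.7604 199.7284]
b [0.513  0.0252 0.174 ] [240.3281 162.3052]
```

Call:
send_rows(increments=[[[0, 0, 6.4], [0, 0, 0], 85], [[0, 0, 6.4], [0, 0, 0], 85], [[0, 0, 6.4], [0, 0, 0], 85], [[0, 0, 6.4], [0, 0, 0], 85], [[0, 0, 6.4], [0, 0, 0], 85], [[0, 0, 6.4], [0, 0, 0], 85], [[0, 0, 6.4], [0, 0, 0], 85], [[0, 0, 6.2], [0, 0, 0], 85]])

```text
clock: 1.37
position: [0.2868, 0.6111, 0.2317]
tool_rot: [0.995, 0.1, -0.0, -0.001]
wrist_force: [0.4, -0.4, -0.2]
opening: 0.0847
```

Call:
send_rows(increments=[[[0, 0, 0], [4, 33, 0], 85], [[0, 0, 0], [4, 33, 0], 85], [[0, 0, 0], [4, 33, 0], 85], [[0, 0, 0], [4, 33, 0], 85], [[0, 0, 0], [4, 33, 0], 85], [[0, 0, 0], [4, 33, 0], 85], [[0, 0, 0], [4, 33, 0], 85], [[0, 0, 0], [4, 33, 0], 85], [[0, 0, 0], [4, 33, 0], 85], [[0, 0, 0], [4, 33, 0], 85], [[0, 0, 0], [4, 33, 0], 85], [[0, 0, 0], [4, 33, 0], 85], [[0, 0, 0], [4, 33, 0], 85], [[0, 0, 0], [4, 33, 0], 85], [[0, 0, 0], [4, 33, 0], 85], [[0, 0, 0], [4, 33, 0], 85], [[0, 0, 0], [4, 20, 0], 85], [[0, 0, 0], [0, 0, 0], 85]])

```text
clock: 2.87
position: [0.4678, 0.0672, 0.2307]
tool_rot: [0.995, 0.102, 0.004, -0.005]
wrist_force: [0.4, -0.3, 0.2]
opening: 0.0851
```

```bash
cat > go.py <<'E'
from h import *
def go(p,yawdeg):
    st=env.sense(); M=R.from_quat(st["tool_rot"]).as_matrix()
    x=np.array([np.cos(np.radians(yawdeg)),np.sin(np.radians(yawdeg)),0]); W=np.stack([x,np.cross([0,0,-1.],x),[0,0,-1.]],1)
    np.set_printoptions(precision=3,suppress=True)
    print("t",st["clock"],"pos",st["position"],"F",st["wrist_force"],"op",st["opening"])
    print("turn deg",np.degrees(R.from_matrix(M.T@W).as_rotvec()),"shift mm",M.T@(np.array(p)-st["position"])*1e3,"shift in target axes",W.T@(np.array(p)-st["position"])*1e3)
E
python3 - <<'E'
from go import *
go([.514,.026,.146],14)
s=optics.snapshot("side");t=optics.snapshot("top")
a=cv2.resize(s["pixels"][100:240,160:320],(480,420),interpolation=cv2.INTER_CUBIC);b=cv2.resize(t["pixels"][180:260,100:180+70],(0,0),fx=2,fy=2) if 0 else cv2.resize(t["pixels"][150:290,100:205],(315,420),interpolation=cv2.INTER_CUBIC)
cv2.imwrite("pics/pre.png",cv2.cvtColor(np.hstack([a,b]),cv2.COLOR_RGB2BGR))
E
```

```text
t 2.8667 pos [0.468 0.067 0.231] F [ 0.425 -0.313  0.215] op 0.08509845937250059
turn deg [-0.565 -0.517 -2.317] shift mm [36.2   50.539 84.496] shift in target axes [34.906 51.142 84.678]
```

View pics/pre.png

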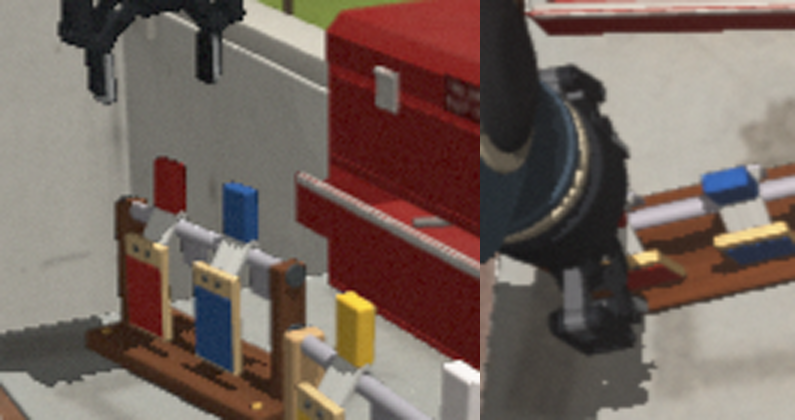

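The gripper stands above and left of blue (crop 240,205), short of its target. I'll correct that at the same height first.

Call:
send_rows(increments=[[[-0.6, -0.5, -2.3], [5, 8, 0], 85], [[0, 0, 0], [7, 10, 0], 85], [[0, 0, 0], [8, 11, 0], 85], [[0, 0, 0], [8, 11, 0], 85], [[0, 0, 0], [7, 10, 0], 85], [[0, 0, 0], [0, 0, 0], 85]])

```text
clock: 3.47
position: [0.5116, 0.0431, 0.2296]
tool_rot: [0.991, 0.136, -0.002, -0.003]
wrist_force: [0.5, 0.4, 0.1]
opening: 0.0847
```

Run:
```python
from go import *
go([.514,.026,.146],14)
s=optics.snapshot("side");t=optics.snapshot("top")
a=cv2.resize(s["pixels"][100:240,160:320],(480,420),interpolation=cv2.INTER_CUBIC);b=cv2.resize(t["pixels"][150:290,130:235],(315,420),interpolation=cv2.INTER_CUBIC)
cv2.imwrite("pics/pre2.png",cv2.cvtColor(np.hstack([a,b]),cv2.COLOR_RGB2BGR))
```

```text
t 3.4667 pos [0.512 0.043 0.23 ] F [0.461 0.416 0.063] op 0.08466501287829223
turn deg [-0.397  0.142  1.584] shift mm [-2.073 17.686 83.467] shift in target axes [-1.799 17.161 83.583]
```

View pics/pre2.png

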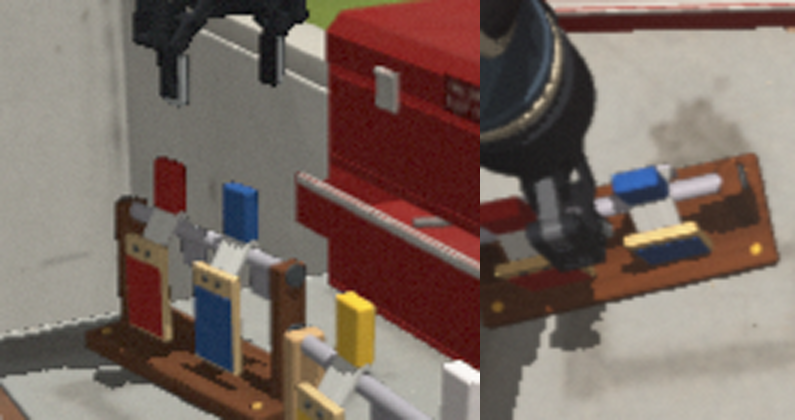

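Call:
send_rows(increments=[[[-0.4, 0.1, 1.5], [-1, 8, 0], 85], [[0, 0, 0], [-1, 8, 0], 85], [[0, 0, 0], [0, 2, 0], 85], [[0, 0, 0], [0, 0, 0], 85]])

```text
clock: 3.9
position: [0.5105, 0.0289, 0.2289]
tool_rot: [0.992, 0.125, -0.002, -0.001]
wrist_force: [0.7, 1.6, -1.4]
opening: 0.0852
```

Run:
```python
from go import *
s=optics.snapshot("side");print("proj old tip",proj(s,[.512,.043,.235]),proj(s,[.512-.0485*.97,.043-.0485*.24,.240]),proj(s,[.512+.0485*.97,.043+.0485*.24,.240]))
go([.514,.026,.146],14)
t=optics.snapshot("top")
a=cv2.resize(s["pixels"][100:240,160:320],(480,420),interpolation=cv2.INTER_CUBIC);b=cv2.resize(t["pixels"][150:290,130:235],(315,420),interpolation=cv2.INTER_CUBIC)
cv2.imwrite("pics/pre3.png",cv2.cvtColor(np.hstack([a,b]),cv2.COLOR_RGB2BGR))
```

```text
proj old tip [236.09259671 134.3022799 ] [218.62818267 135.7735811 ] [252.60921116 128.66228519]
t 3.95 pos [0.51  0.029 0.229] F [ 0.207 -0.402  0.669] op 0.08525032188878809
turn deg [-0.166  0.219  0.389] shift mm [ 3.038  3.914 82.882] shift in target axes [ 2.747  3.654 82.904]
```

Call:
send_rows(increments=[[[0, 0, 0.4], [1, 2, 15], 85], [[0, 0, 0], [1, 1, 20], 85], [[0, 0, 0], [1, 1, 20], 85], [[0, 0, 0], [0, 0, 16], 85], [[0, 0, 0], [0, 0, 8], 85], [[0, 0, 0], [0, 0, 0], 85]])

```text
clock: 4.5
position: [0.516, 0.0276, 0.149]
tool_rot: [0.992, 0.122, 0.001, -0.002]
wrist_force: [-0.3, 0.2, 0.2]
opening: 0.0849
```

Run:
```python
from go import *
go([.514,.026,.146],14)
s=optics.snapshot("side")
t=optics.snapshot("top")
a=cv2.resize(s["pixels"][100:240,160:320],(480,420),interpolation=cv2.INTER_CUBIC);b=cv2.resize(t["pixels"][150:290,130:235],(315,420),interpolation=cv2.INTER_CUBIC)
cv2.imwrite("pics/down.png",cv2.cvtColor(np.hstack([a,b]),cv2.COLOR_RGB2BGR))
```

```text
t 4.5 pos [0.516 0.028 0.149] F [-0.282  0.24   0.227] op 0.08492386111932922
turn deg [-0.254 -0.141  0.064] shift mm [-2.303  1.045  2.942] shift in target axes [-2.295  1.035  2.953]
```

View pics/down.png

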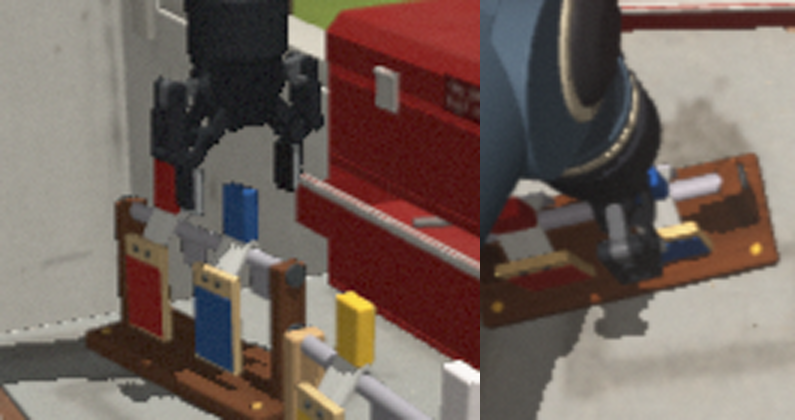

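The block (crop 240,212) sits centred between the fingers (190 and 285), so I'll close.

Call:
send_rows(increments=[[[0, 0, 0], [-1.5, 1, 3], 60], [[0, 0, 0], [0, 0, 0], 40], [[0, 0, 0], [0, 0, 0], 25], [[0, 0, 0], [0, 0, 0], 15], [[0, 0, 0], [0, 0, 0], 5], [[0, 0, 0], [0, 0, 0], 5], [[0, 0, 0], [0, 0, 0], 5], [[0, 0, 0], [0, 0, 0], 5], [[0, 0, 0], [0, 0, 0], 5], [[0, 0, 0], [0, 0, 0], 5], [[0, 0, 0], [0, 0, 0], 5], [[0, 0, 0], [0, 0, 0], 5]])

```text
clock: 5.6
position: [0.5174, 0.0262, 0.1515]
tool_rot: [0.992, 0.123, 0.005, -0.003]
wrist_force: [-0.2, 0.5, 1.0]
opening: 0.0126
```

The grip holds, but the tool drifted up to z 0.1515, close to the block's top. I'll regrip a little lower.

Call:
send_rows(increments=[[[0, 0, 0], [0, 0, 0], 30], [[0, 0, 0], [0, 0, 0], 30], [[-0.3, 0.4, 0], [0, 0, 3], 30], [[0, 0, 0], [0, 0, 3], 30], [[0, 0, 0], [0, 0, 3], 30], [[0, 0, 0], [0, 0, 0], 5], [[0, 0, 0], [0, 0, 0], 5], [[0, 0, 0], [0, 0, 0], 5], [[0, 0, 0], [0, 0, 0], 5], [[0, 0, 0], [0, 0, 0], 5], [[0, 0, 0], [0, 0, 0], 5]])

```text
clock: 6.52
position: [0.5167, 0.0261, 0.1417]
tool_rot: [0.992, 0.123, 0.008, -0.001]
wrist_force: [-1.5, -0.6, 1.4]
opening: 0.0133
```

Run:
```python
from go import *
go([.514,.026,.146],14)
```

```text
t 6.5167 pos [0.517 0.026 0.142] F [-1.469 -0.625  1.429] op 0.013297858976185066
turn deg [ 0.011 -0.934  0.1  ] shift mm [-2.574 -0.539 -4.32 ] shift in target axes [-2.645 -0.536 -4.277]
```

Call:
send_rows(increments=[[[0, 0, 0], [0, 0, -5], 5], [[0, 0, 0], [0, 0, -10], 5], [[0, 0, 0], [0, 0, -15], 5], [[0, 0, 0], [0, 0, -20], 5], [[0, 0, 0], [0, 0, -22], 5], [[0, 0, 0], [0, 0, -22], 5], [[0, 0, 0], [0, 0, -22], 5], [[0, 0, 0], [0, 0, -22], 5], [[0, 0, 0], [0, 0, -20], 5], [[0, 0, 0], [0, 0, -12], 5], [[0, 0, 0], [0, 0, 0], 5]])

```text
clock: 7.43
position: [0.5129, 0.024, 0.3252]
tool_rot: [0.993, 0.121, 0.009, -0.0]
wrist_force: [0.7, 0.4, -1.1]
opening: 0.0134
```

Run:
```python
from go import *
go([.483,-.278,.31],1.7)
s=optics.snapshot("side");t=optics.snapshot("top")
a=cv2.resize(s["pixels"][50:250,150:350],(420,420),interpolation=cv2.INTER_CUBIC);b=cv2.resize(t["pixels"][150:290,100:220],(360,420),interpolation=cv2.INTER_CUBIC)
cv2.imwrite("pics/lift.png",cv2.cvtColor(np.hstack([a,b]),cv2.COLOR_RGB2BGR))
```

```text
t 7.4333 pos [0.513 0.024 0.325] F [ 0.671  0.45  -1.086] op 0.01339933279934723
turn deg [-0.038 -1.01  12.214] shift mm [-101.896  285.973   13.752] shift in target axes [-38.834 301.021  15.192]
```

View pics/lift.png

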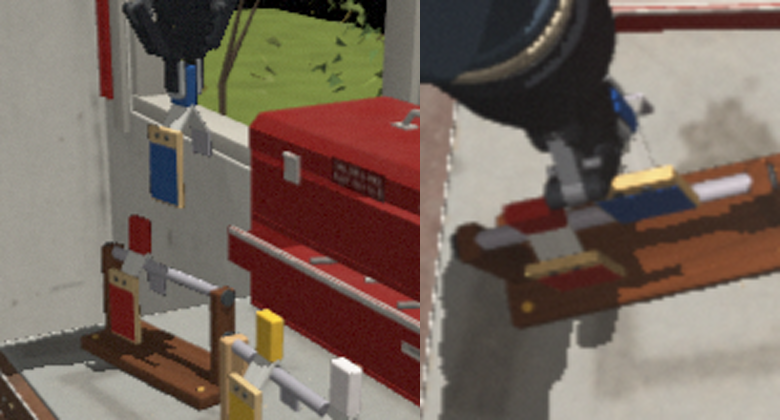

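Blue is lifted and hangs upright in the grip (crop 168,165). Red is undisturbed at (125,290). Now I'll turn and carry it across.

Call:
send_rows(increments=[[[0, 0, 4], [0, 0, 0], 5], [[0, 0, 4.2], [0, 0, 0], 5], [[0, 0, 4], [0, 5, 0], 5], [[0, 0, 0], [-2, 10, 0], 5], [[0, 0, 0], [-2, 15, 0], 5], [[0, 0, 0], [-3, 20, 0], 5], [[0, 0, 0], [-3, 20, 0], 5], [[0, 0, 0], [-3, 20, 0], 5], [[0, 0, 0], [-3, 20, 0], 5], [[0, 0, 0], [-3, 20, 0], 5], [[0, 0, 0], [-3, 20, 0], 5], [[0, 0, 0], [-3, 20, 0], 5], [[0, 0, 0], [-3, 20, 0], 5], [[0, 0, 0], [-3, 20, 0], 5], [[0, 0, 0], [-3, 20, 0], 5], [[0, 0, 0], [-2, 20, 0], 5], [[0, 0, 0], [-2, 20, 0], 5], [[0, 0, 0], [-1, 15, 0], 5], [[0, 0, 0], [0, 10, 0], 5], [[0, 0, 0], [0, 0, 0], 5]])

```text
clock: 9.2
position: [0.4607, -0.2913, 0.2998]
tool_rot: [1.0, 0.023, -0.016, -0.001]
wrist_force: [0.7, -0.1, -0.7]
opening: 0.013
```

Run:
```python
from go import *
go([.483,-.278,.31],1.7)
s=optics.snapshot("side");t=optics.snapshot("top")
a=cv2.resize(s["pixels"][100:350,200:400],(336,420),interpolation=cv2.INTER_CUBIC);b=cv2.resize(t["pixels"][150:290,255:405],(450,420),interpolation=cv2.INTER_CUBIC)
cv2.imwrite("pics/over.png",cv2.cvtColor(np.hstack([a,b]),cv2.COLOR_RGB2BGR))
for q in("blue_sample","white_sample","yellow_sample"):
    m=[finder.mark_of(q,x)[:1] for x in(s,t)]; print(q,[round(a[0]["p"],2) if a else 0 for a in m], *(tri([ray(x,a[0]["location"]) for x,a in zip((s,t),m)]) if all(m) else ()))
```

```text
t 9.2 pos [ 0.461 -0.291  0.3  ] F [ 0.667 -0.074 -0.734] op 0.012986400516139177
turn deg [-0.095  1.889  0.912] shift mm [ 22.495 -12.31  -10.938] shift in target axes [ 22.645 -12.651 -10.214]
blue_sample [0.78, 0]
white_sample [0.79, 0]
yellow_sample [0.82, 0.66] [ 0.482 -0.216  0.113] [np.float64(1.6111978352046574), np.float64(1.611197835204567)]
```

View pics/over.png

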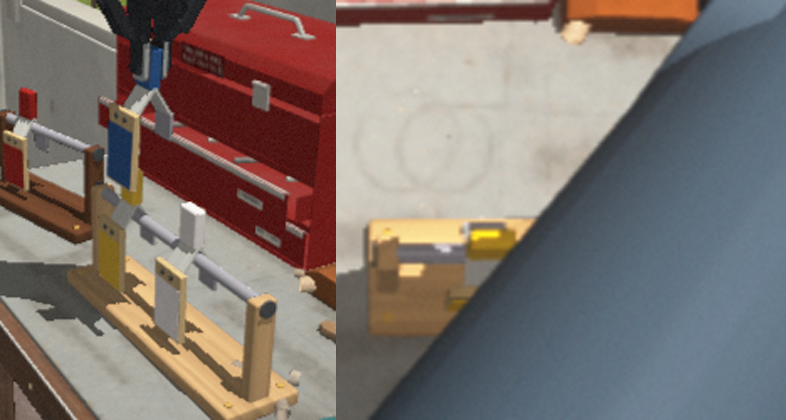

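Blue is overhead at about the gap, with white at crop (190,225) and yellow at (128,190), both unmoved. I need to correct x by +23, y by −12, the height and the tilt.

Call:
send_rows(increments=[[[0, 1, 0.9], [4, -2, -5], 5], [[0, 1, 0], [5, -3, -5], 5], [[0, 0.8, 0], [5, -3, -2], 5], [[0, 0, 0], [5, -3, 0], 5], [[0, 0, 0], [3, -1, 0], 5], [[0, 0, 0], [0, 0, 0], 5]])

```text
clock: 10.1
position: [0.4879, -0.2715, 0.3153]
tool_rot: [1.0, 0.019, 0.013, -0.002]
wrist_force: [0.9, 0.2, -1.6]
opening: 0.0135
```

Run:
```python
from go import *
go([.484,-.278,.31],1.7)
```

```text
t 10.1 pos [ 0.488 -0.272  0.315] F [ 0.877  0.168 -1.613] op 0.013467634383203829
turn deg [-0.231 -1.53   0.422] shift mm [-4.324  6.321  5.15 ] shift in target axes [-4.138  6.331  5.289]
```

Call:
send_rows(increments=[[[-0.2, -0.6, 0.4], [-2, 3, 0], 5], [[0, 0, 0], [-1.5, 2.5, 0], 5], [[0, 0, 0], [0, 0, 0], 5], [[0, 0, 0], [0, 0, 0], 5]])

```text
clock: 10.43
position: [0.4845, -0.2776, 0.3146]
tool_rot: [1.0, 0.015, 0.007, -0.0]
wrist_force: [0.2, 0.2, -1.0]
opening: 0.0129
```

Run:
```python
from go import *
go([.484,-.278,.31],1.7)
s=optics.snapshot("side");print({n:proj(s,p).round(1) for n,p in dict(w=[.485,-.340,.174],y=[.4815,-.2165,.174],gap=[.4835,-.278,.12]).items()})
t=s["pixels"]
cv2.imwrite("pics/over2.png",cv2.cvtColor(cv2.resize(t[100:300,200:400],(600,600),interpolation=cv2.INTER_CUBIC),cv2.COLOR_RGB2BGR))
```

```text
t 10.4333 pos [ 0.484 -0.278  0.315] F [ 0.194  0.232 -0.955] op 0.012885818728409795
turn deg [ 0.01  -0.779  0.007] shift mm [-0.54   0.361  4.635] shift in target axes [-0.477  0.361  4.642]
{'w': array([315.3, 223.3]), 'y': array([278.9, 199.8]), 'gap': array([295.6, 238. ])}
```

View pics/over2.png

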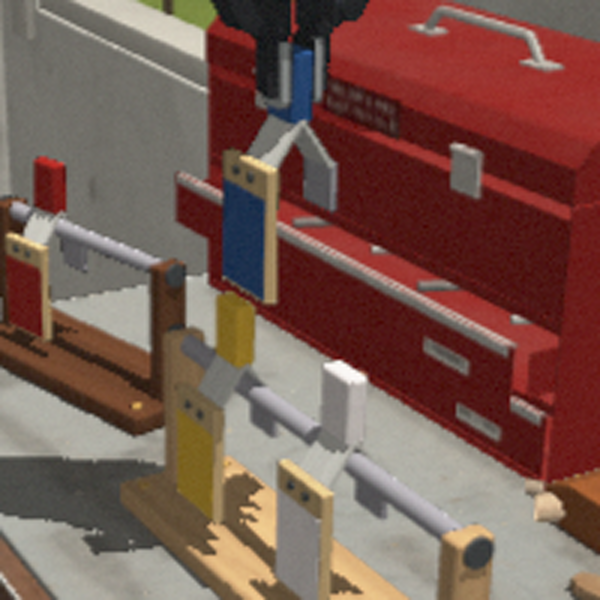

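Blue hangs upright above the gap, with yellow at crop (235,325) and white at (343,395). I'll lower in stages.

Call:
send_rows(increments=[[[0, 0, 0], [0, 0, 6], 5], [[0, 0, 0], [0, 0, 10], 5], [[0, 0, 0], [0, 0, 12], 5], [[0, 0, 0], [0, 0, 8], 5], [[0, 0, 0], [0, 0, 0], 5], [[0, 0, 0], [0, 0, 0], 5]])

```text
clock: 10.98
position: [0.4837, -0.2779, 0.2741]
tool_rot: [1.0, 0.014, 0.006, -0.0]
wrist_force: [-0.5, -0.2, -0.0]
opening: 0.0133
```

Run:
```python
from go import *
go([.484,-.278,.145],1.7)
```

```text
t 10.9833 pos [ 0.484 -0.278  0.274] F [-0.517 -0.233 -0.002] op 0.01332450904881559
turn deg [-0.034 -0.667 -0.079] shift mm [ -1.243   0.231 129.137] shift in target axes [  0.26    0.153 129.142]
```

Call:
send_rows(increments=[[[0, 0, 0], [0, 0, 6], 5], [[0, 0, 0], [0, 0, 10], 5], [[0, 0, 0], [0, 0, 12], 5], [[0, 0, 0], [0, 0, 12], 5], [[0, 0, 0], [0, 0, 12], 5], [[0, 0, 0], [0, 0, 12], 5], [[0, 0, 0], [0, 0, 12], 5], [[0, 0, 0], [0, 0, 8], 5], [[0, 0, 0], [0, 0, 4], 5], [[0, 0, 0], [0, 0, 0], 5], [[0, 0, 0], [0, 0, 0], 5]])

```text
clock: 11.9
position: [0.4861, -0.2782, 0.1794]
tool_rot: [1.0, 0.014, 0.007, 0.0]
wrist_force: [0.1, -0.0, -1.1]
opening: 0.013
```

Run:
```python
from go import *
go([.484,-.278,.145],1.7)
s=optics.snapshot("side")
t=s["pixels"]
cv2.imwrite("pics/low.png",cv2.cvtColor(cv2.resize(t[140:320,210:390],(600,600),interpolation=cv2.INTER_CUBIC),cv2.COLOR_RGB2BGR))
```

```text
t 11.9 pos [ 0.486 -0.278  0.179] F [ 0.078 -0.041 -1.102] op 0.013018652074844808
turn deg [ 0.061 -0.832 -0.041] shift mm [-2.594 -0.326 34.398] shift in target axes [-2.094 -0.291 34.433]
```

View pics/low.png

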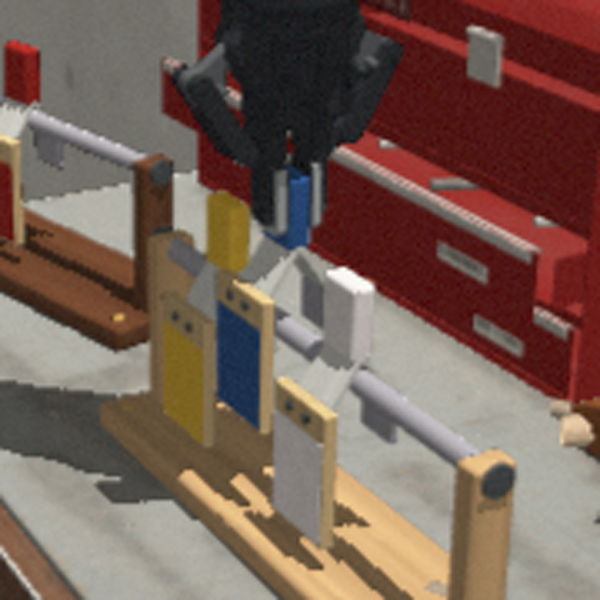

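The board (crop 245,360) is in front of the bar and the lip behind it, between yellow and white. I'll lower the rest gently.

Call:
send_rows(increments=[[[0, 0, 0], [-1, 0, 6], 5], [[0, 0, 0], [-1, 0, 8], 5], [[0, 0, 0], [0, 0, 7], 5], [[0, 0, 0], [0, 0, 5], 5], [[0, 0, 0], [0, 0, 4], 5], [[0, 0, 0], [0, 0, 2], 5], [[0, 0, 0], [0, 0, 0], 5]])

```text
clock: 12.53
position: [0.4856, -0.2789, 0.1458]
tool_rot: [1.0, 0.015, 0.009, 0.001]
wrist_force: [0.5, -0.6, -0.1]
opening: 0.0131
```

Run:
```python
from go import *
go([.484,-.278,.1417],1.7)
```

```text
t 12.5333 pos [ 0.486 -0.279  0.146] F [ 0.486 -0.608 -0.102] op 0.013058048962349567
turn deg [ 0.127 -1.04  -0.019] shift mm [-1.607 -0.913  4.115] shift in target axes [-1.532 -0.905  4.146]
```

Call:
send_rows(increments=[[[0, 0, 0], [0, 0, 1.5], 5], [[0, 0, 0], [0, 0, 1.5], 5], [[0, 0, 0], [0, 0, 1.5], 5], [[0, 0, 0], [0, 0, 1], 5], [[0, 0, 0], [0, 0, 0], 5]])

```text
clock: 12.95
position: [0.485, -0.2795, 0.142]
tool_rot: [1.0, 0.014, 0.009, 0.0]
wrist_force: [-0.1, 1.2, -0.7]
opening: 0.0132
```

Call:
send_rows(increments=[[[0, 0, 0], [0, 0, 1.5], 5], [[0, 0, 0], [0, 0, 1.5], 5], [[0, 0, 0], [0, 0, 0], 5]])

```text
clock: 13.2
position: [0.4851, -0.2799, 0.1421]
tool_rot: [1.0, 0.014, 0.01, -0.001]
wrist_force: [-0.0, 0.4, -1.7]
opening: 0.0129
```

Call:
send_rows(increments=[[[0, 0, 0], [0, 0, 1], 5], [[0, 0, 0], [0, 0, 0], 5]])

```text
clock: 13.37
position: [0.4849, -0.2802, 0.1418]
tool_rot: [1.0, 0.014, 0.01, -0.001]
wrist_force: [-0.4, 0.8, -0.2]
opening: 0.0133
```

Call:
send_rows(increments=[[[0, 0, 0], [0, 0, 3], 5], [[0, 0, 0], [0, 0, 3], 5], [[0, 0, 0], [0, 0, 0], 5]])

```text
clock: 13.62
position: [0.4851, -0.2806, 0.1424]
tool_rot: [1.0, 0.014, 0.011, -0.004]
wrist_force: [0.9, 0.1, -1.0]
opening: 0.0134
```

Run:
```python
from go import *
go([.484,-.278,.1417],1.7)
s=optics.snapshot("side")
t=s["pixels"]
cv2.imwrite("pics/rest.png",cv2.cvtColor(cv2.resize(t[170:300,230:360],(600,600),interpolation=cv2.INTER_CUBIC),cv2.COLOR_RGB2BGR))
```

```text
t 13.6167 pos [ 0.485 -0.281  0.142] F [ 0.886  0.145 -1.024] op 0.013424802533611141
turn deg [-0.388 -1.234 -0.086] shift mm [-1.048 -2.606  0.695] shift in target axes [-1.029 -2.613  0.699]
```

View pics/rest.png

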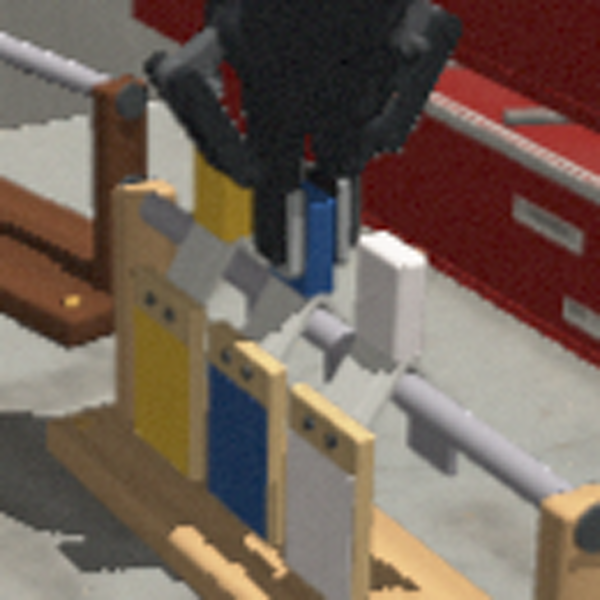

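Blue's board and hook are level with their neighbours. The tool stays at z 0.142, the expected rest height, although another 6 mm was commanded, so it rests on the bar and I'll release it.

Call:
send_rows(increments=[[[0, 0, 0], [0, 0, 0], 20], [[0, 0, 0], [0, 0, 0], 30], [[0, 0, 0], [0, 0, 0], 40], [[0, 0, 0], [0, 0, 0], 55], [[0, 0, 0], [0, 0, 0], 55], [[0, 0, 0], [0, 0, 0], 55]])

```text
clock: 14.17
position: [0.4865, -0.2807, 0.1403]
tool_rot: [1.0, 0.014, 0.011, -0.002]
wrist_force: [-0.2, -0.2, -0.4]
opening: 0.0549
```

Call:
send_rows(increments=[[[0, 0, 0], [0, 0, -4], 55], [[0, 0, 0], [0, 0, -8], 55], [[0, 0, 0], [0, 0, -12], 55], [[0, 0, 0], [0, 0, -16], 55], [[0, 0, 0], [0, 0, -20], 55], [[0, 0, 0], [0, 0, -20], 55], [[0, 0, 0], [0, 0, -20], 55], [[0, 0, 0], [0, 0, -15], 55], [[0, 0, 0], [0, 0, 0], 55], [[0, 0, 0], [0, 0, 0], 55], [[0, 0, 0], [0, 0, 0], 55], [[0, 0, 0], [0, 0, 0], 55]])

```text
clock: 15.17
position: [0.4834, -0.2827, 0.2684]
tool_rot: [1.0, 0.013, 0.014, -0.001]
wrist_force: [-0.2, 1.0, -0.5]
opening: 0.055
```

Run:
```python
from go import *
go([.484,-.278,.25],1.7)
s=optics.snapshot("side");t=s["pixels"]
cv2.imwrite("pics/fin.png",cv2.cvtColor(cv2.resize(t[150:330,220:400],(600,600),interpolation=cv2.INTER_CUBIC),cv2.COLOR_RGB2BGR))
for q in("blue_sample","white_sample","yellow_sample"):
    for m in finder.mark_of(q,s)[:1]: 
        c,d=ray(s,m["location"]); print(q,m["p"],atz((c,d),.12))
o=cv2.imread("pics/side0.png").astype(int);n=cv2.cvtColor(t,cv2.COLOR_RGB2BGR).astype(int)
print("block diff white",abs(o-n)[220:250,305:323].mean(),"yellow",abs(o-n)[199:222,272:286].mean())
```

```text
t 15.1667 pos [ 0.483 -0.283  0.268] F [-0.203  0.993 -0.482] op 0.055015024174236815
turn deg [-0.099 -1.6   -0.185] shift mm [ 0.238 -4.658 18.418] shift in target axes [ 0.767 -4.688 18.396]
blue_sample 0.78 [ 0.486 -0.273  0.12 ]
white_sample 0.81 [ 0.474 -0.348  0.12 ]
yellow_sample 0.87 [ 0.477 -0.223  0.12 ]
block diff white 7.277160493827161 yellow 18.141821946169774
```

View pics/fin.png

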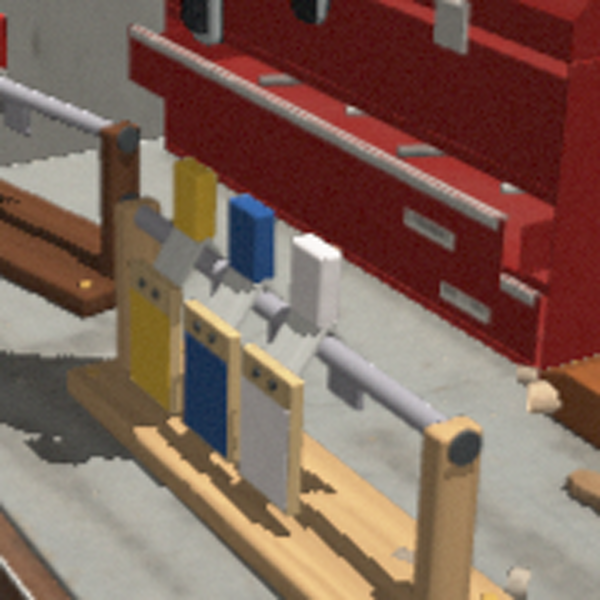

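```bash
python3 -c "
from plant import env
print(env.close_job())"
```

```text
the job is handed in; nothing more can be done
None
```

The blue sample now hangs on the drying rail between the white and yellow ones, and the job is handed in. It took about 15 s of the 43 s allowed.

- **Pick:** I gripped the block front and back. The first grip was too close to its top, so I opened slightly and regripped lower before lifting 183 mm.
- **Place:** I let go only once the tool had stopped at its expected rest height, z 0.142 m, although I commanded further lowering. The wrist force showed no clear contact signal, so I relied on that height and the picture.
- **Final picture:** It shows the blue hook over the bar and its board upright between the other two. The white and yellow blocks look where they were at the start, and the gripper is about 0.13 m above its release height, touching nothing.
- **Clearance:** I estimate about 10 mm between the blue and white boards, because the tool drifted about 2–3 mm towards white while lowering. The yellow side has slightly more.
- **Checks that disagreed:** After release the network put the blue sample about 8 mm nearer yellow than the tool position suggests. It shifted white by about 8 mm and yellow by about 7 mm from my first fix. These were single-view readings, so I trusted the picture. The yellow block also differed more in brightness from the first picture, which I put down to the gripper's shadow.

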